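# Load the bench tester and latch its tray

## Task

Set the tall grey module down gently in the pocket of the bench tester's slide-out tray, lying flat on the pocket floor. Then push the tray in, firmly but without ramming it, until its push-push latch catches; let go and make sure that the tray has stayed in, and leave the terminal block and the capacitor where they stand.

Things in the scene. Friction and masses are not known exactly. Their poses are not given: they have to be found in the camera images.
- module: The module to be tested: an upright grey plastic block, 70 (x) x 46 (y) x 48 mm high, about 0.2 kg (0.15 to 0.29), with a pale paper label and two rows of four screw terminals on top. It stands on the bench; origin at the centre of its underside, z up. It may go into the pocket either way round.
- tester: Bench tester: fixed low grey case, 220 deep (x) x 220 wide (y) x 84 mm high, its front (at x = -110 mm) open for an aluminium slide-out tray on a push-push latch. Origin: centre of its underside; x points from front to back, the way the tray is pushed in. Push neither it nor the tray with more than 25 N, nor strike it with the module that hard.
- tray (a joint): How far the tray is pushed in, m: 0 fully out (start). Its spring pushes out with 2 N at 0, evenly up to 8 N at 0.10; drag adds 0.5 N, and 2.5 N per 0.1 m/s. Pressed deep enough and let go it stays, at a depth set differently in each unit and not visible, between 0.075 and 0.105. Let go too soon it springs out to 0; a latched tray pressed in firmly again is freed.
- tray_front (a point): Middle of the tray front panel's flat outer face (112 mm wide, from 6 to 52 mm above the bench), 30 mm up; axes as the tester's, moves with the tray. Push here along +x. The latch catches 4 mm deeper than where it then rests; 5.5 mm deeper a buffer adds 8 N per mm, so a slow push rises from 7 to 9 N to 14 N and on. Latched it stands 10 to 40 mm in front of the case.
- tray_pocket (a point): Centre of the tray's pocket floor, 12 mm above the bench; axes as the tester's, moves with the tray. The pocket is 78 mm long (x), 52 mm wide (y), with rims 8 mm high, 4 mm thick at sides and back and the 8 mm thick front panel (40 mm above the pocket floor) in front. Tray out, its centre is 68 mm in front of the case.
- terminal_block: A bystander: a flat grey terminal block, 92 x 62 x 25 mm high, loose on the bench. Origin at the centre of its underside. Leave it alone.
- capacitor: A bystander: an upright aluminium capacitor can, 48 mm in diameter, 63 mm high, loose on the bench. Origin at the centre of its underside. Leave it alone.
Not all that is in view belongs to the job. What is shaped like the module but blue or yellow is not meant.

How it is judged:
By the outcome, as a careful person would: the job done as asked, in the order asked, and still so for the second after the job is handed in, with the robot touching nothing.
It also fails if it takes over 61 s, if anything falls off the work surface, if the arm or the gripper's body presses on something with over 40 N, if the wrist force passes 120 N, or if a joint passes its speed limit or range.

## Robot

A 6-joint arm with a two-finger parallel gripper is mounted at the origin on the work surface. World frame = base frame: x ahead of the robot, y to its left, z up, the work surface at z = 0. Lengths are in m, angles in rad, forces in N, time in s.
With the tool pointing down it reaches from about 0.35 to 0.775 m from the base axis. Payload 7.3 kg.
Tool frame: the origin (TCP) lies on the mounting face of the last link; the fingertips stand 178 mm ahead of it and the grasp point (between the pads) lies 159 mm ahead of it (robot.tcp_to_tips is the distance from the TCP to the fingertips, in m); z points along the fingers, y is the direction in which the jaws open and shut (so a half turn about z gives the same grasp; the last joint's range is limited). The gripper opens to 92 mm and grips with 3 to 60 N. Pads are 19 mm wide; open, the fingers measure 130 mm over their backs; the gripper's body (75 mm by 190 mm) begins 47 mm behind the grasp point.
Start: joints at [-0.146, 0.342, 1.524, -0, 1.275, -0.146], TCP at [0.525, 0, 0.405] pointing down, gripper open.
Joint ranges: [-2.53, 2.53], [-0.77, 2.02], [0.04, 2.7], [-1, 4.14], [0.28, 2.66], [-3.11, 3.11]. Speed limits (rad/s): [2.57, 2.57, 3.14, 3.14, 3.14, 3.14].

## Interface

Orientations are given as [roll, pitch, yaw] about the fixed x, y, z axes, in that order (R = Rz(yaw) Ry(pitch) Rx(roll)).
In Python, from cell import robot, viewer gives the robot as it stands.
- The arm moves only by the shell command python3 -m creep 'ROWS' [OPENING] [FORCE]. ROWS is JSON, a list that holds one entry, the list of rows, each a list of 6 numbers: the shift along the world's x, y, z in mm, then the turn, a rotation vector about the world's x, y, z in degrees. A call has 1 to 5 rows; each row shifts and turns the pose as measured when the row begins; what a row does not reach is not made up. A row lasts 1/12 s, in which the tool goes at most 41.7 mm and 7.16 degrees, less where a joint would pass 70% of its speed; a pose out of reach is approached as far as the arm can. A call with a gripper value outside its range is refused whole. OPENING is the closure, from -1 (fully open) to 1 (shut), set as the call begins (- or left out, the last holds). The fingers move at their own pace and stop on an object; FORCE is the grip in N (left out, the last holds). Time passes only in rows, so rows that do not move let the fingers close. It gives the time, the measured TCP pose, the force and the opening at its end, in the units of the state.
- robot.observe(): the state, without advancing time (a new reading comes with each control period).
- viewer.read_camera(name): name is "scene" or "side" or "wrist"; returns the picture (400x640x3 uint8, blue, green, red); there is no depth.
- viewer.camera_model(name): a dict with "fx", "fy", "cx", "cy" (pixels), "pose" (4x4, takes a point from camera to world coordinates); the wrist camera has in their place "mount" (4x4, takes a point from camera to tool coordinates, whose origin is the TCP and whose axes are the flange's). Camera axes: x right, y up, looking along -z (the intrinsics and any distortion apply to the point x, -y, -z); pixel columns grow to the right and rows downward; lengths in m; the calibration is good to about 2 mm. A picture is of the moment at which its call begins: read the wrist's pose just before it. camera_model takes no time and is no camera call.
- robot.hand_in(): hands the job in, once; it reports no verdict.
The state is a dict: "time": time; "qpos": joint angles; "qvel": joint speeds; "joint_efforts": joint torques, N m; "tool_pos": TCP position; "tool_rot": TCP orientation; "contact_force": force on the tool from outside, world axes, zero at the start; "torque": the same for the moment, N m; "opening": finger opening in m.
Only numpy, scipy, OpenCV 4.12 (cv2) and the standard library are available. Lean on these libraries where they do the work, as an engineer would, in place of code of your own. Each camera call takes 0.05 s, during which the arm holds its last target. There are 200 camera calls.

## Working session

There is one attempt and no reset: what is moved stays moved. The work goes in short steps, Python scripts to look and compute and a shell command to move; the robot and the scene stay as the last step left them, time stands still between calls to the robot, and variables do not carry over. Pictures are saved under pics/ and viewed, about 8 in all and at most 12, crops included, and the job is handed in when it is done.

```bash
ls; mkdir -p pics; python3 - <<'E'
from cell import robot, viewer
import cv2, numpy as np
np.set_printoptions(precision=4,suppress=True)
for n in ("scene","side"):
    cv2.imwrite(f"pics/{n}0.png",viewer.read_camera(n)); m=viewer.camera_model(n)
    print(n,{k:v for k,v in m.items()})
print(viewer.camera_model("wrist"))
print(robot.observe())
E
```

```text
pics
scene {'fx': 472.34099430578175, 'fy': 472.34099430578175, 'cx': 326.4130778594171, 'cy': 187.1859187341611, 'pose': array([[ 0.8801, -0.3972,  0.26  ,  0.8868],
       [ 0.4745,  0.7523, -0.457 , -0.6046],
       [-0.0141,  0.5256,  0.8506,  1.1488],
       [ 0.    ,  0.    ,  0.    ,  1.    ]])}
side {'fx': 397.5995633441021, 'fy': 397.5995633441021, 'cx': 314.85960584879746, 'cy': 199.04142032529734, 'pose': array([[-0.9971,  0.0585, -0.0482,  0.5066],
       [-0.0746, -0.6443,  0.7611,  0.8947],
       [ 0.0135,  0.7625,  0.6468,  0.8337],
       [ 0.    ,  0.    ,  0.    ,  1.    ]])}
{'fx': 345.52202091604954, 'fy': 345.52202091604954, 'cx': 321.6252762972972, 'cy': 195.78770556359234, 'mount': array([[ 0.0004,  0.9696,  0.2446,  0.0653],
       [ 1.    , -0.0006,  0.0007,  0.0009],
       [ 0.0008,  0.2446, -0.9696,  0.0197],
       [ 0.    ,  0.    ,  0.    ,  1.    ]])}
{'time': 0.1, 'qpos': array([-0.146 ,  0.3427,  1.5249, -0.    ,  1.2754, -0.146 ]), 'qvel': array([ 0.0004,  0.0005, -0.0024, -0.0004, -0.0011, -0.0017]), 'joint_efforts': array([  0.0015, -43.2002, -24.4694,   0.0719,   0.0526,  -0.0001]), 'tool_pos': array([0.5249, 0.    , 0.4041]), 'tool_rot': array([-3.1402, -0.0002,  1.5708]), 'contact_force': array([-0.0008, -0.7162, -0.0247]), 'torque': array([ 0.0692, -0.0213,  0.0665]), 'opening': 0.09139111919239486}
```

View pics/scene0.png

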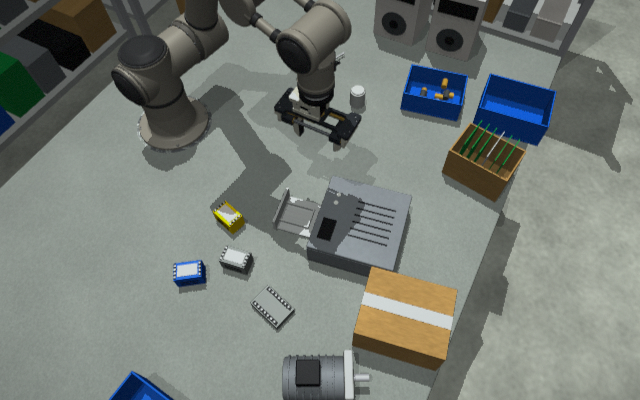

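View pics/side0.png

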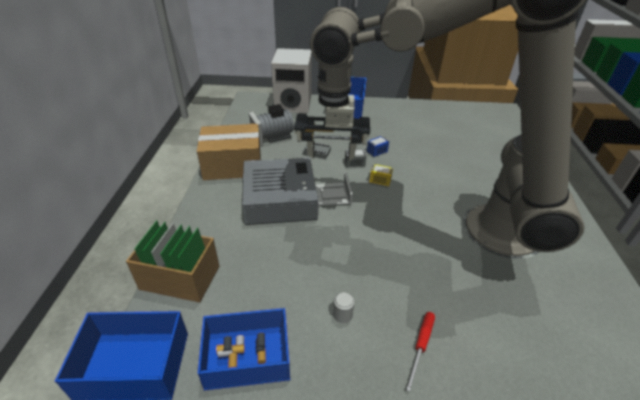

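The scene view shows the grey module at about (236,259), with the yellow one at (228,215) and the blue one at (189,272). The terminal block is at (272,307), the tray at (297,215), the tester at (360,225) and the capacitor at (357,96). I'll crop the scene view to measure.

```bash
cat > h.py <<'E'
import numpy as np, cv2
from scipy.spatial.transform import Rotation as R
from cell import robot, viewer
np.set_printoptions(precision=4,suppress=True)
def cam(n, st=None):
    m=dict(viewer.camera_model(n))
    if n=="wrist":
        st=st or robot.observe(); T=np.eye(4); T[:3,:3]=R.from_euler('xyz',st['tool_rot']).as_matrix(); T[:3,3]=st['tool_pos']
        m['pose']=T@m['mount']
    return m
def px2w(m,u,v,z):
    d=m['pose'][:3,:3]@np.array([(u-m['cx'])/m['fx'],-(v-m['cy'])/m['fy'],-1]); o=m['pose'][:3,3]
    return o+d*(z-o[2])/d[2]
def w2px(m,P):
    p=(np.atleast_2d(P)-m['pose'][:3,3])@m['pose'][:3,:3]
    return np.c_[m['cx']+m['fx']*p[:,0]/-p[:,2], m['cy']-m['fy']*p[:,1]/-p[:,2]]
E
python3 - <<'E'
from h import *
m=cam("scene"); print({k:m[k] for k in m if k not in('pose',)})
im=cv2.imread("pics/scene0.png")[170:340,160:420]
cv2.imwrite("pics/c1.png",cv2.resize(im,None,fx=3,fy=3,interpolation=cv2.INTER_CUBIC))
print("module",px2w(m,237,254,.048),"cap",px2w(m,357,90,.063),"block",px2w(m,272,307,.025))
print("tester top corners",[px2w(m,u,v,.084) for u,v in((340,177),(411,191),(396,270),(308,249))])
E
```

```text
{'fx': 472.34099430578175, 'fy': 472.34099430578175, 'cx': 326.4130778594171, 'cy': 187.1859187341611}
module [ 0.4446 -0.2933  0.048 ] cap [0.4708 0.3339 0.063 ] block [ 0.5885 -0.3626  0.025 ]
tester top corners [array([0.5782, 0.0128, 0.084 ]), array([0.7635, 0.061 , 0.084 ]), array([ 0.8183, -0.1594,  0.084 ]), array([ 0.6059, -0.2105,  0.084 ])]
```

View pics/c1.png

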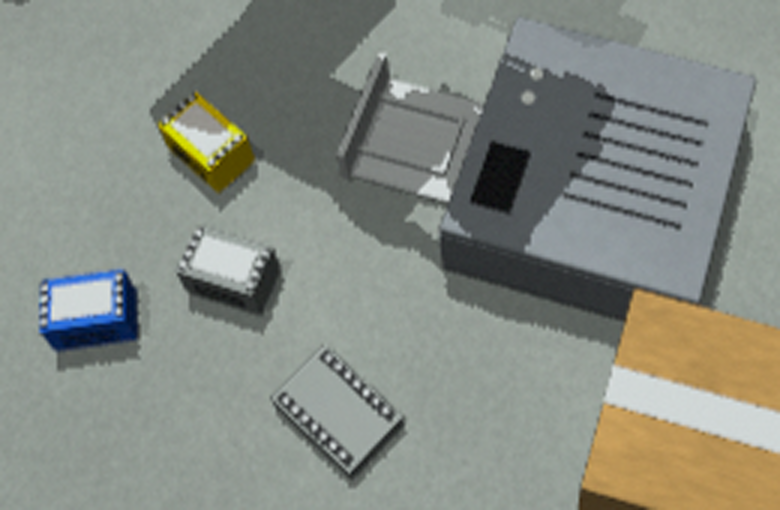

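The crop shows the grey module's top corners at about (200,229), (272,248), (257,284) and (180,265). The tray panel runs from (383,55) to (345,172), and the tester roof corners are clear. Next is a wrist view from the start pose, plus edge estimates.

```bash
python3 - <<'E'
from h import *
m=cam("scene")
c=lambda u,v,z:px2w(m,u/3+160-1/3,v/3+170-1/3,z)
T=[c(*p,.084) for p in((515,18),(755,75),(700,300),(443,228))]
M=[c(*p,.048) for p in((200,229),(274,248),(255,288),(180,266))]
for n,P in(("tester",T),("module",M)):
    P=np.array(P); e=np.diff(np.r_[P,P[:1]],axis=0)[:,:2]; print(n,P[:,:2].tolist(),P.mean(0),np.linalg.norm(e,axis=1),np.degrees(np.arctan2(e[:,1],e[:,0])))
print("panel top",c(383,55,.052),c(345,155,.052))
st=robot.observe(); w=cam("wrist",st); im=viewer.read_camera("wrist"); cv2.imwrite("pics/w0.png",im); np.save("pics/w0.npy",w['pose'])
E
```

```text
tester [[0.5556504457893554, 0.005762592980113168], [0.768697418997081, 0.05103240546310095], [0.8116584022516913, -0.16198114173483658], [0.6000338522712575, -0.20349599866624263]] [ 0.684  -0.0772  0.084 ] [0.2178 0.2173 0.2157 0.2139] [  11.9962  -78.5974 -168.9011  101.9749]
module [[0.40804831930532703, -0.28775967761964233], [0.47340660876712876, -0.27287107727771776], [0.47918598404462, -0.3105413430939691], [0.4125994329305741, -0.32367847356442253]] [ 0.4433 -0.2987  0.048 ] [0.067  0.0381 0.0679 0.0362] [  12.833   -81.2777 -168.8392   97.2212]
panel top [ 0.4583 -0.0674  0.052 ] [ 0.4815 -0.171   0.052 ]
```

View pics/w0.png

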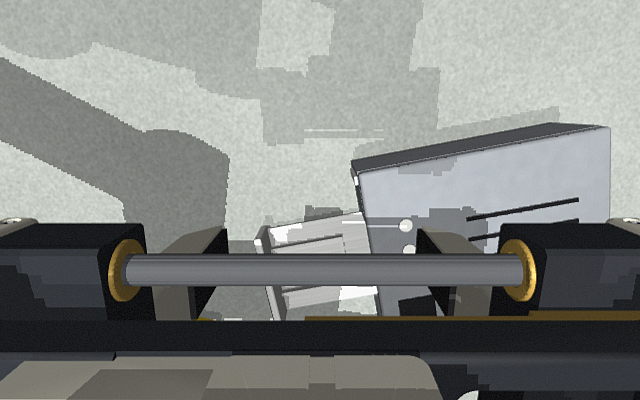

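The wrist view shows only the tool's +x side unobstructed (rows above about 220); the tray is at about (310,250) and the tester on the right. Tester and module are both yawed about 12°. I'll move to a spot just behind the module with the tool yaw at 12°.

```bash
python3 -m creep '[[[-11,-28,-5,0,0,-7.1],[-11,-28,-5,0,0,-7.1],[-11,-28,-5,0,0,-7.1],[-11,-28,-5,0,0,-7.1],[-11,-28,-5,0,0,-7.1]]]' -1
python3 -m creep '[[[-11,-28,-5,0,0,-7.1],[-11,-28,-5,0,0,-7.1],[-11,-28,-5,0,0,-7.1],[-11,-28,-5,0,0,-7.1],[-11,-28,-5,0,0,-7.1]]]'
python3 -m creep '[[[-11,-28,-5,0,0,-7.1],[0,0,0,0,0,0],[0,0,0,0,0,0]]]'
python3 - <<'E'
from h import *
st=robot.observe(); print(st['tool_pos'],np.degrees(st['tool_rot']),st['qpos'],st['contact_force'],st['time'])
im=viewer.read_camera("wrist"); cv2.imwrite("pics/w1.png",im)
E
```

```text
time: 0.57
tool_pos: [0.469, -0.1394, 0.3779]
tool_rot: [-3.141, -0.002, 0.947]
contact_force: [0.6, -0.4, 0.6]
opening: 0.0915
time: 0.98
tool_pos: [0.4098, -0.2854, 0.351]
tool_rot: [-3.14, -0.001, 0.321]
contact_force: [-0.1, -0.4, 0.4]
opening: 0.0918
time: 1.23
tool_pos: [0.3954, -0.3195, 0.3438]
tool_rot: [-3.139, 0.001, 0.184]
contact_force: [-0.1, 0.5, -0.1]
opening: 0.0917
[ 0.3954 -0.3195  0.3438] [-179.8256    0.0411   10.5267] [-0.8307  0.3715  1.6607  0.0011  1.1123  0.5558] [-0.0743  0.4518 -0.0928] 1.2333
```

View pics/w1.png

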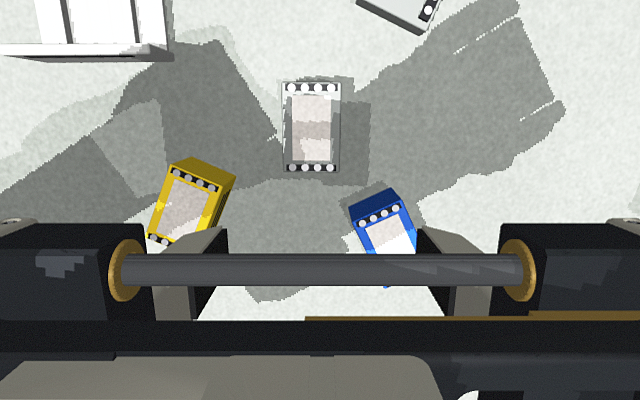

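The wrist view shows the grey module's top at about (282,82), (341,82), (339,172) and (283,171), nearly aligned with the tool. Yellow and blue stand nearer, and the panel edge is at the upper left.

```bash
python3 - <<'E'
from h import *
w=cam("wrist")
P=np.array([px2w(w,u,v,.048)[:2] for u,v in((282,82),(341,82),(339.5,172),(283,171.5))])
e=np.diff(np.r_[P,P[:1]],axis=0); print(P,P.mean(0),np.linalg.norm(e,axis=1),np.degrees(np.arctan2(e[:,1],e[:,0])))
# min-area rect of module: local edges
im=cv2.imread("pics/w1.png")
cv2.imwrite("pics/w1c.png",cv2.resize(im[60:260,130:430],None,fx=2.6,fy=2.6,interpolation=cv2.INTER_CUBIC))
for n,Q in(("yellow",((180,157),(236,177),(215,250))),("blue",((349,203),(393,187),(418,240)))):
    print(n,[px2w(w,u,v,.048)[:2] for u,v in Q])
E
```

```text
[[ 0.4738 -0.2734]
 [ 0.4821 -0.3175]
 [ 0.4138 -0.3301]
 [ 0.4057 -0.285 ]] [ 0.4438 -0.3015] [0.0449 0.0694 0.0458 0.0691] [ -79.4105 -169.6045  100.1291    9.6519]
yellow [array([ 0.4021, -0.2018]), array([ 0.3942, -0.2481]), array([ 0.3273, -0.2382])]
blue [array([ 0.3897, -0.3429]), array([ 0.4096, -0.3755]), array([ 0.3685, -0.4073])]
```

View pics/w1c.png

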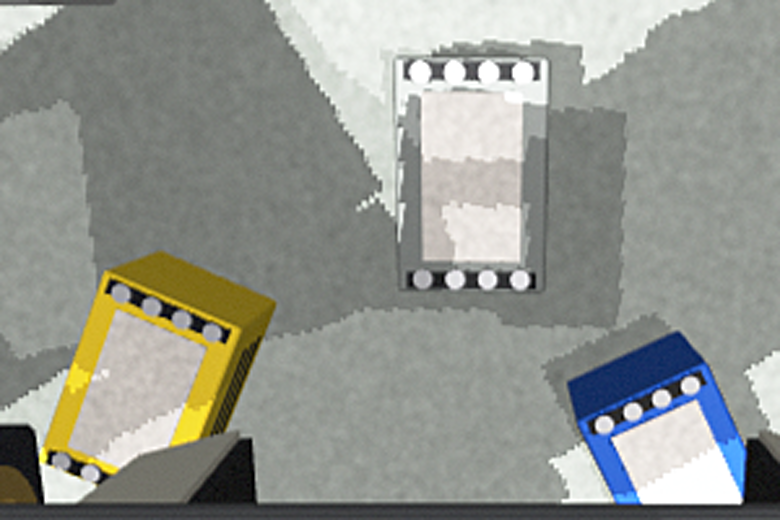

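The crop confirms the module measures 69.3 x 45.4 mm, centred at (0.444,-0.3015) with yaw 10.1°. The neighbouring blocks clear the fingers. Before grasping, I'll look at the pocket from the same relative pose so that camera bias cancels.

```bash
python3 -m creep '[[[13,38,0,0,0,0],[13,38,0,0,0,0],[13,38,0,0,0,0],[13,38,0,0,0,0],[13,38,0,0,0,0]]]' -1
python3 -m creep '[[[0,0,0,0,0,0],[0,0,0,0,0,0],[0,0,0,0,0,0]]]'
python3 - <<'E'
from h import *
st=robot.observe(); print(st['tool_pos'],np.degrees(st['tool_rot']),st['time'])
im=viewer.read_camera("wrist"); cv2.imwrite("pics/w2.png",im)
cv2.imwrite("pics/w2c.png",cv2.resize(im[0:250,190:590],None,fx=2,fy=2,interpolation=cv2.INTER_CUBIC))
E
```

```text
time: 1.7
tool_pos: [0.4604, -0.126, 0.3442]
tool_rot: [-3.141, 0.0, 0.184]
contact_force: [0.7, 0.4, 0.1]
opening: 0.0919
time: 1.95
tool_pos: [0.4619, -0.1151, 0.3449]
tool_rot: [-3.139, -0.001, 0.203]
contact_force: [-0.3, -1.1, -0.9]
opening: 0.0915
[ 0.4619 -0.1151  0.3449] [-179.8684   -0.0707   11.6186] 1.95
```

View pics/w2c.png

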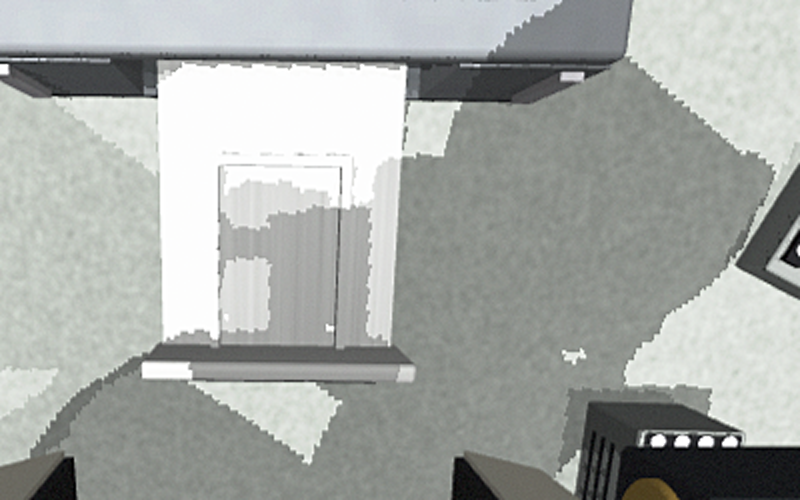

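The crop shows the tray. The panel's top strip runs from u=142 to 414 and v=361 to 380, the pocket lines are at u≈219 and 341 with the back at v≈155–166, and the tester's front-right roof corner is at about (628,56). I'll fit a model pose from the panel and case, then check it with an overlay.

```bash
cat > fit.py <<'E'
from h import *
from scipy.optimize import least_squares
w=cam("wrist")
# tester-aligned frame at tray_pocket centre xy (tray out): local points, world z
L=np.array([[-.039,.056,.052],[-.039,-.056,.052],[-.047,.056,.052],[-.047,-.056,.052],[.068,-.110,.084]])
U=np.array([[148,361],[410,364],[142,379],[414,381],[629,57]])/2+[190,0]
U-=0.25
def W(p,L): 
    c,s=np.cos(p[2]),np.sin(p[2]); return np.c_[p[0]+c*L[:,0]-s*L[:,1],p[1]+s*L[:,0]+c*L[:,1],L[:,2]]
r=least_squares(lambda p:(w2px(w,W(p,L))-U).ravel(),[.51,-.113,.2],x_scale=[.01,.01,.1])
p=r.x; print(p[:2],np.degrees(p[2])); print(r.fun.reshape(-1,2))
im=cv2.imread("pics/w2.png"); big=cv2.resize(im[0:250,190:590],None,fx=2,fy=2,interpolation=cv2.INTER_CUBIC)
def poly(l,col):
    q=(w2px(w,W(p,np.array(l,float)))-[190,0])*2+.5; cv2.polylines(big,[np.round(q).astype(int)],True,col,1)
box=lambda a,b,y,z:[[a,y,z],[b,y,z],[b,-y,z],[a,-y,z]]
poly(box(-.039,.039,.026,.012),(0,0,255)); poly(box(-.039,.043,.030,.020),(0,160,0)); poly(box(-.039,.039,.026,.020),(255,0,0)); poly(box(-.047,-.039,.056,.052),(255,0,255)); poly([[.068,-.11,.084],[.068,.11,.084],[.068,.0,.084]],(255,0,255))
cv2.imwrite("pics/ov.png",big[:, :700])
E
python3 fit.py
```

```text
[ 0.5111 -0.1117] 11.090486593042176
[[-3.9881 -0.3208]
 [ 3.8029 -0.5663]
 [-0.6404  0.3319]
 [ 1.1818  0.582 ]
 [-0.2859  0.3017]]
```

View pics/ov.png

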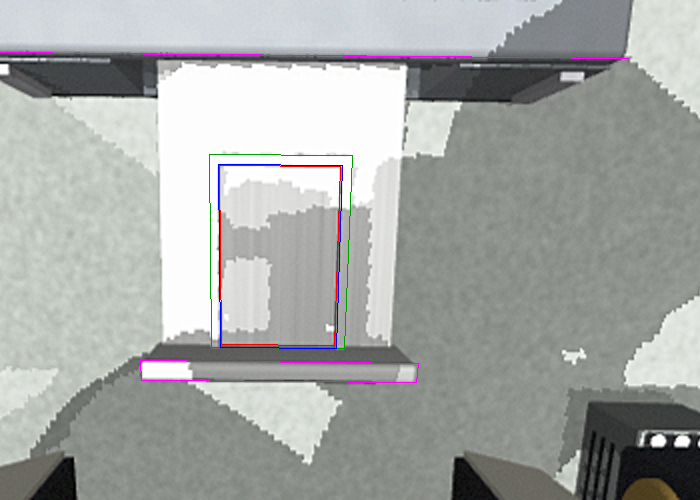

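The overlay matches everywhere: pocket centre (0.511,-0.112), yaw 11.1°. Now back to the module.

```bash
python3 -m creep '[[[-4,-36,-12,0,0,-0.3],[-4,-36,-12,0,0,-0.3],[-4,-36,-12,0,0,-0.3],[-4,-36,-12,0,0,-0.3],[-2,-30,-8,0,0,0]]]' -1
python3 -m creep '[[[0,0,0,0,0,0],[0,0,0,0,0,0],[0,0,0,0,0,0]]]'
```

```text
time: 2.42
tool_pos: [0.4414, -0.295, 0.2898]
tool_rot: [3.14, -0.007, 0.187]
contact_force: [0.8, 0.3, -0.3]
opening: 0.0921
time: 2.67
tool_pos: [0.4377, -0.3042, 0.2873]
tool_rot: [3.141, -0.004, 0.175]
contact_force: [0.2, -0.5, -0.5]
opening: 0.0918
```

```bash
python3 -m creep '[[[2,1,-20,0,0,0],[2,1,-20,0,0,0],[1,0,-15,0,0,0],[0,0,-10,0,0,0],[0,0,0,0,0,0]]]' -1
python3 -m creep '[[[0,0,-6,0,0,0],[0,0,-3,0,0,0],[0,0,0,0,0,0],[0,0,0,0,0,0]]]'
```

```text
time: 3.08
tool_pos: [0.4427, -0.3, 0.2234]
tool_rot: [3.137, -0.008, 0.176]
contact_force: [-0.8, 0.4, 0.7]
opening: 0.0917
time: 3.42
tool_pos: [0.4435, -0.299, 0.2159]
tool_rot: [3.135, -0.01, 0.178]
contact_force: [-0.1, 0.7, 0.3]
opening: 0.0919
```

```bash
python3 -m creep '[[[0,-1,-9,0.2,0.4,0],[0,-1,-6,0.1,0.2,0],[0,0,-3,0,0,0],[0,0,-1,0,0,0],[0,0,0,0,0,0]]]' -1
python3 -m creep '[[[0,0,0,0,0,0],[0,0,0,0,0,0]]]'
```

```text
time: 3.83
tool_pos: [0.4438, -0.3016, 0.1963]
tool_rot: [3.141, -0.001, 0.178]
contact_force: [0.7, 0.2, 0.2]
opening: 0.0918
time: 4.0
tool_pos: [0.4437, -0.3017, 0.1961]
tool_rot: [3.141, -0.001, 0.178]
contact_force: [-0.0, 0.1, 0.2]
opening: 0.0915
```

Aligned to within a millimetre; I'm closing with a moderate grip.

```bash
python3 -m creep '[[[0,0,0,0,0,0],[0,0,0,0,0,0],[0,0,0,0,0,0],[0,0,0,0,0,0],[0,0,0,0,0,0]]]' 1 20
python3 -m creep '[[[0,0,0,0,0,0],[0,0,0,0,0,0],[0,0,0,0,0,0],[0,0,0,0,0,0]]]'
python3 -m creep '[[[0,0,0,0,0,0],[0,0,0,0,0,0]]]'
```

```text
time: 4.42
tool_pos: [0.4439, -0.3018, 0.1967]
tool_rot: [3.14, -0.001, 0.178]
contact_force: [-0.3, 0.8, -0.0]
opening: 0.0629
time: 4.75
tool_pos: [0.4439, -0.3017, 0.1968]
tool_rot: [3.14, -0.001, 0.178]
contact_force: [-0.1, -0.4, -0.7]
opening: 0.0459
time: 4.92
tool_pos: [0.4439, -0.3017, 0.1968]
tool_rot: [3.14, -0.001, 0.178]
contact_force: [-0.3, 0.3, -0.6]
opening: 0.0457
```

Gripped at 45.7 mm. Now I'll lift it and carry it over.

```bash
python3 -m creep '[[[0,0,8,0,0,0],[0,0,18,0,0,0],[0,0,24,0,0,0],[0,0,24,0,0,0],[0,0,15,0,0,0]]]'
python3 -m creep '[[[6,16,4,0,0,0],[10,26,0,0,0,0.2],[10,28,0,0,0,0.2],[10,28,0,0,0,0.2],[10,28,0,0,0,0.2]]]'
python3 -m creep '[[[8,22,0,0,0,0],[3,10,0,0,0,0],[0,0,0,0,0,0],[0,0,0,0,0,0],[0,0,0,0,0,0]]]'
```

```text
time: 5.33
tool_pos: [0.4421, -0.3003, 0.2859]
tool_rot: [-3.134, 0.006, 0.178]
contact_force: [1.0, -0.3, -1.5]
opening: 0.0462
time: 5.75
tool_pos: [0.4881, -0.1757, 0.2978]
tool_rot: [3.139, -0.001, 0.182]
contact_force: [0.5, 0.1, -1.4]
opening: 0.046
time: 6.17
tool_pos: [0.4998, -0.1378, 0.2996]
tool_rot: [3.139, -0.002, 0.189]
contact_force: [-0.5, 0.4, -1.6]
opening: 0.046
```

```bash
python3 -m creep '[[[4,9,-10,0,0,0.1],[4,9,-15,0,0,0.1],[2,6,-10,0,0,0],[0,0,0,0,0,0],[0,0,0,0,0,0]]]'
python3 - <<'E'
from h import *
st=robot.observe(); p=st['tool_pos']; print(p,np.degrees(st['tool_rot']),st['time'])
w=cam("wrist",st); im=viewer.read_camera("wrist"); cv2.imwrite("pics/w3.png",im); s=viewer.read_camera("scene"); cv2.imwrite("pics/s3.png",s)
print((np.array([.5111,-.1117])-p[:2])*1000)
E
```

```text
time: 6.58
tool_pos: [0.5096, -0.1169, 0.2617]
tool_rot: [3.138, -0.002, 0.185]
contact_force: [0.3, -0.1, -1.1]
opening: 0.046
[ 0.5096 -0.1169  0.2617] [179.8064  -0.1023  10.6092] 6.5833
[1.5401 5.2322]
```

```bash
python3 -m creep '[[[1,3,0,0,0,0.3],[0.5,1.5,0,0,0,0.2],[0,0.5,0,0,0,0],[0,0,0,0,0,0],[0,0,0,0,0,0]]]'
python3 - <<'E'
from h import *
st=robot.observe(); print(st['tool_pos'],np.degrees(st['tool_rot']),st['time'])
im=viewer.read_camera("wrist"); cv2.imwrite("pics/w4.png",cv2.resize(im[60:300,140:500],None,fx=2,fy=2))
E
```

```text
time: 7.1
tool_pos: [0.5114, -0.1131, 0.2641]
tool_rot: [3.136, -0.005, 0.193]
contact_force: [-0.7, 0.3, -0.2]
opening: 0.0462
[ 0.5114 -0.1131  0.2641] [179.6693  -0.3096  11.0401] 7.1
```

View pics/w4.png

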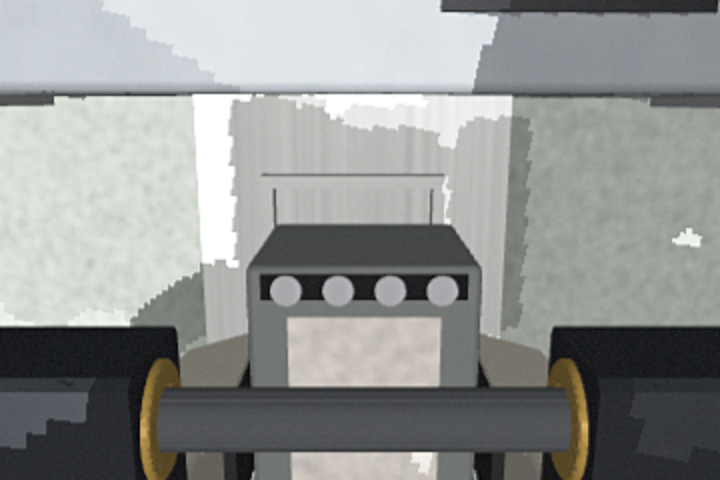

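The picture shows the module between the pads, its bottom far edge at u 270–455, and the pocket's back rim corners at about (275,190) and (432,190). I'll compare these with the predicted projections.

```bash
python3 - <<'E'
from h import *
w=cam("wrist"); 
def W(p,L):
    L=np.array(L,float);c,s=np.cos(p[2]),np.sin(p[2]); return np.c_[p[0]+c*L[:,0]-s*L[:,1],p[1]+s*L[:,0]+c*L[:,1],L[:,2]]
f=lambda P:(w2px(w,P)-[140,60])*2
p=[.5111,-.1117,np.radians(11.09)]
print("inner back floor/rim",f(W(p,[[.039,.026,.012],[.039,-.026,.012],[.039,.026,.020],[.039,-.026,.020],[.043,.03,.02],[.043,-.03,.02]])))
st=robot.observe(); Rt=R.from_euler('xyz',st['tool_rot']).as_matrix()
M=np.array([[.035,-.023,.1968],[.035,.023,.1968],[.035,-.023,.1488],[.035,.023,.1488]])@Rt.T+st['tool_pos']
print("module far bottom, top",f(M)); print(M)
E
```

```text
inner back floor/rim [[276.3864 184.7426]
 [430.9063 184.5653]
 [273.5    187.6702]
 [433.357  187.4838]
 [260.7428 175.3309]
 [445.9875 175.1295]]
module far bottom, top [[273.3068 221.162 ]
 [450.4726 221.261 ]
 [241.5529 264.9463]
 [480.736  265.0947]]
[[ 0.5426 -0.0847  0.0674]
 [ 0.5514 -0.1299  0.0676]
 [ 0.5423 -0.0845  0.1154]
 [ 0.5511 -0.1297  0.1156]]
```

The pocket prediction matches the picture, so only small corrections are needed: +0.6 mm in x, +1.5 mm in y, and a tilt fix. Then I'll descend.

```bash
python3 -m creep '[[[0.5,1,-4,0.2,0.3,0],[0.3,0.5,-5,0.1,0.1,0],[0,0,-5,0,0,0],[0,0,0,0,0,0],[0,0,0,0,0,0]]]'
python3 -m creep '[[[0,0,-3,0,0,0],[0,0,0,0,0,0],[0,0,0,0,0,0]]]'
```

```text
time: 7.57
tool_pos: [0.5122, -0.1115, 0.2486]
tool_rot: [-3.14, 0.001, 0.193]
contact_force: [-0.5, 0.3, -1.5]
opening: 0.0459
time: 7.82
tool_pos: [0.5122, -0.1114, 0.2449]
tool_rot: [-3.14, 0.002, 0.193]
contact_force: [0.7, 0.2, -1.6]
opening: 0.0456
```

```bash
python3 -m creep '[[[0,0,-6,0,0,0],[0,0,-6,0,0,0],[0,0,-5,0,0,0],[0,0,-2,0,0,0],[0,0,0,0,0,0]]]'
python3 -m creep '[[[0,0,0,0,0,0],[0,0,0,0,0,0]]]'
```

```text
time: 8.23
tool_pos: [0.5121, -0.1115, 0.2238]
tool_rot: [-3.14, 0.002, 0.193]
contact_force: [-1.1, -0.2, -0.6]
opening: 0.0461
time: 8.4
tool_pos: [0.5121, -0.1115, 0.2234]
tool_rot: [-3.14, 0.002, 0.192]
contact_force: [0.0, 0.6, -2.3]
opening: 0.0458
```

```bash
python3 -m creep '[[[0,0,-3,0,0,0],[0,0,-3,0,0,0],[0,0,-2,0,0,0],[0,0,0,0,0,0]]]'
python3 -m creep '[[[0,0,-2,0,0,0],[0,0,-1,0,0,0],[0,0,0,0,0,0]]]'
```

```text
time: 8.73
tool_pos: [0.5123, -0.1115, 0.2152]
tool_rot: [-3.14, 0.001, 0.193]
contact_force: [-0.6, -0.4, -1.7]
opening: 0.0457
time: 8.98
tool_pos: [0.5123, -0.1115, 0.2118]
tool_rot: [-3.14, 0.001, 0.193]
contact_force: [0.2, 0.5, -1.2]
opening: 0.0458
```

No contact yet and 3 mm to go; underside now at about 15 mm, so inside the rims.

```bash
python3 -m creep '[[[0,0,-1,0,0,0],[0,0,-1,0,0,0],[0,0,0,0,0,0]]]'
python3 -m creep '[[[0,0,-0.7,0,0,0],[0,0,0,0,0,0]]]'
```

```text
time: 9.23
tool_pos: [0.5123, -0.1115, 0.2097]
tool_rot: [-3.14, 0.001, 0.193]
contact_force: [0.1, -0.7, -1.4]
opening: 0.0456
time: 9.4
tool_pos: [0.5124, -0.1116, 0.209]
tool_rot: [-3.14, 0.001, 0.192]
contact_force: [-0.6, 0.1, -2.1]
opening: 0.0459
```

```bash
python3 -m creep '[[[0,0,-0.6,0,0,0],[0,0,0,0,0,0]]]'
python3 -m creep '[[[0,0,-0.6,0,0,0],[0,0,0,0,0,0]]]'
```

```text
time: 9.57
tool_pos: [0.5125, -0.1116, 0.209]
tool_rot: [-3.141, 0.0, 0.193]
contact_force: [0.4, 0.4, -1.4]
opening: 0.0459
time: 9.73
tool_pos: [0.5125, -0.1116, 0.2089]
tool_rot: [-3.141, -0.0, 0.193]
contact_force: [0.3, -0.1, -2.6]
opening: 0.0461
```

```bash
python3 -m creep '[[[0,0,-1,0,0,0],[0,0,0,0,0,0]]]'
python3 -m creep '[[[0,0,-1.2,0,0,0],[0,0,0,0,0,0]]]'
```

```text
time: 9.9
tool_pos: [0.5128, -0.1115, 0.209]
tool_rot: [3.141, -0.002, 0.193]
contact_force: [0.1, -0.0, -2.0]
opening: 0.0459
time: 10.07
tool_pos: [0.5132, -0.1114, 0.2089]
tool_rot: [3.14, -0.004, 0.193]
contact_force: [-0.3, 0.5, -2.5]
opening: 0.0458
```

It's resting on the floor: z has stalled at 0.209, which puts the underside at 12.1 mm. Now release and rise.

```bash
python3 -m creep '[[[0,0,0,0,0,0],[0,0,0,0,0,0],[0,0,0,0,0,0],[0,0,0,0,0,0],[0,0,0,0,0,0]]]' -1
python3 -m creep '[[[0,0,0,0,0,0],[0,0,0,0,0,0],[0,0,0,0,0,0],[0,0,5,0,0,0],[0,0,10,0,0,0]]]'
python3 -m creep '[[[0,0,20,0,0,0],[0,0,25,0,0,0],[-8,-1,25,0,0,0],[-10,-2,20,0,0,0],[-10,-2,0,0,0,0]]]'
python3 -m creep '[[[-8,0,0,0,0,0],[0,0,0,0,0,0],[0,0,0,0,0,0],[0,0,0,0,0,0]]]'
python3 - <<'E'
from h import *
st=robot.observe(); print(st['tool_pos'],np.degrees(st['tool_rot']),st['time'])
im=viewer.read_camera("wrist"); cv2.imwrite("pics/w5.png",cv2.resize(im[0:250,190:500],None,fx=2,fy=2)); cv2.imwrite("pics/w5f.png",im)
E
```

```text
time: 10.48
tool_pos: [0.5133, -0.1116, 0.2083]
tool_rot: [3.14, -0.004, 0.193]
contact_force: [-0.6, 0.3, 0.1]
opening: 0.0745
time: 10.9
tool_pos: [0.5126, -0.1114, 0.222]
tool_rot: [-3.141, -0.0, 0.193]
contact_force: [0.4, -0.3, 0.6]
opening: 0.0916
time: 11.32
tool_pos: [0.4847, -0.1162, 0.3202]
tool_rot: [3.141, -0.003, 0.194]
contact_force: [-0.4, -0.6, -0.0]
opening: 0.0919
time: 11.65
tool_pos: [0.474, -0.1161, 0.321]
tool_rot: [3.14, -0.004, 0.192]
contact_force: [0.3, -0.4, 0.2]
opening: 0.0918
[ 0.474  -0.1161  0.321 ] [179.919   -0.2183  11.0286] 11.65
```

View pics/w5.png

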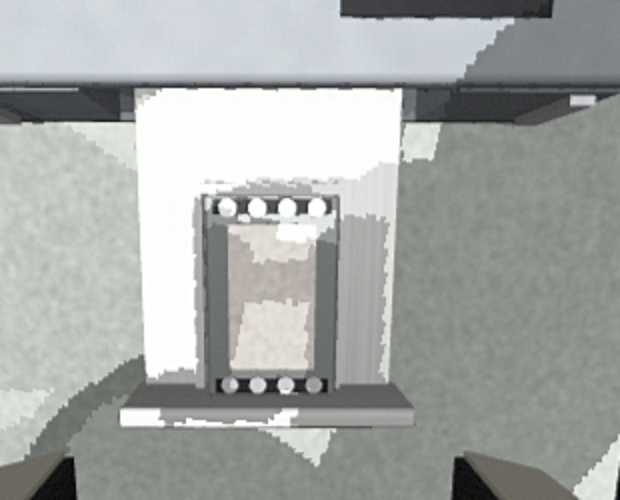

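The module lies in the pocket inside the rims; its top corners in the crop are at about (206,195), (339,195), (336,393) and (207,393). I'll confirm this numerically and compute the push start.

```bash
python3 - <<'E'
from h import *
w=cam("wrist"); U=np.array([(206,195),(339,195),(336,393),(207,393)])/2+[190,0]
P=np.array([px2w(w,u,v,.060)[:2] for u,v in U]); e=np.diff(np.r_[P,P[:1]],axis=0)
c,s=np.cos(np.radians(11.09)),np.sin(np.radians(11.09)); A=np.array([[c,s],[-s,c]])
print((P-[.5111,-.1117])@A.T*1000, np.linalg.norm(e,axis=1))
d=np.array([c,s])
for x in(-.047,-.062,-.077): print(x,np.array([.5111,-.1117])+x*d)
E
```

```text
[[ 37.1572  21.3862]
 [ 37.1305 -23.3259]
 [-31.5222 -24.0306]
 [-31.4931  22.4477]] [0.0447 0.0687 0.0465 0.0687]
-0.047 [ 0.465  -0.1207]
-0.062 [ 0.4503 -0.1236]
-0.077 [ 0.4355 -0.1265]
```

The module's footprint in pocket coordinates is x −31.5 to 37 mm and y −24 to 22 mm, which is inside and flat. Now I'll close the jaws and come down in front of the panel.

```bash
python3 -m creep '[[[-12,-3,0,0,0,0],[-14,-4,0,0,0,0],[-10,-3,0,0,0,0],[0,0,0,0,0,0],[0,0,0,0,0,0]]]' 1 20
python3 -m creep '[[[0,0,-15,0,0,0],[0,0,-18,0,0,0],[0,0,-15,0,0,0],[0,0,0,0,0,0],[0,0,0,0,0,0]]]'
```

```text
time: 12.12
tool_pos: [0.4381, -0.1262, 0.3175]
tool_rot: [-3.139, 0.001, 0.193]
contact_force: [-0.0, -0.1, 0.2]
opening: 0.0633
time: 12.53
tool_pos: [0.441, -0.1264, 0.2682]
tool_rot: [-3.141, -0.003, 0.193]
contact_force: [-0.1, -0.2, 0.9]
opening: 0.0298
```

```bash
python3 -m creep '[[[-4,0,-8,0,0,0],[-3,0,-15,0,0,0],[0,0,-18,0,0,0],[0,0,-12,0,0,0],[0,0,0,0,0,0]]]'
python3 -m creep '[[[0,0,0,0,0,0],[0,0,0,0,0,0]]]'
```

```text
time: 12.95
tool_pos: [0.4353, -0.1267, 0.2157]
tool_rot: [3.138, -0.009, 0.194]
contact_force: [-0.3, 1.3, -0.1]
opening: 0.0013
time: 13.12
tool_pos: [0.4355, -0.1268, 0.2162]
tool_rot: [3.137, -0.01, 0.194]
contact_force: [0.5, 0.3, 0.0]
opening: 0.0003
```

```bash
python3 -m creep '[[[0,0,-6,0.1,0.4,0],[0,0,-5,0.05,0.2,0],[0,0,-2,0,0,0],[0,0,0,0,0,0],[0,0,0,0,0,0]]]'
python3 -m creep '[[[3,0.6,0,0,0,0],[3,0.6,0,0,0,0],[0,0,0,0,0,0],[0,0,0,0,0,0]]]'
```

```text
time: 13.53
tool_pos: [0.4365, -0.1272, 0.2045]
tool_rot: [3.139, -0.003, 0.194]
contact_force: [0.0, 0.1, 0.2]
opening: 0.0007
time: 13.87
tool_pos: [0.4433, -0.126, 0.2049]
tool_rot: [3.139, -0.004, 0.194]
contact_force: [-0.2, 0.6, 0.1]
opening: 0.0003
```

```bash
python3 -m creep '[[[2,0.4,-0.2,0,0,0],[2,0.4,0,0,0,0],[2,0.4,0,0,0,0],[2,0.4,0,0,0,0]]]'
python3 -m creep '[[[2,0.4,0,0,0,0],[2,0.4,0,0,0,0],[2,0.4,0,0,0,0]]]'
```

```text
time: 14.2
tool_pos: [0.4519, -0.1242, 0.2048]
tool_rot: [3.139, -0.004, 0.194]
contact_force: [-0.2, -0.2, -0.3]
opening: 0.0005
time: 14.45
tool_pos: [0.4579, -0.123, 0.2047]
tool_rot: [3.139, -0.001, 0.194]
contact_force: [-2.7, -1.0, 2.4]
opening: 0.0005
```

Contact at x ≈ 0.456 with about 2.7 N. Now a steady push.

```bash
python3 -m creep '[[[4,0.8,0,0,0,0],[4,0.8,0,0,0,0],[4,0.8,0,0,0,0],[4,0.8,0,0,0,0],[4,0.8,0,0,0,0]]]'
python3 -m creep '[[[4,0.8,0,0,0,0],[4,0.8,0,0,0,0],[4,0.8,0,0,0,0],[4,0.8,0,0,0,0],[4,0.8,0,0,0,0]]]'
python3 -m creep '[[[4,0.8,0,0,0,0],[4,0.8,0,0,0,0],[4,0.8,0,0,0,0],[4,0.8,0,0,0,0]]]'
```

```text
time: 14.87
tool_pos: [0.4785, -0.1191, 0.2047]
tool_rot: [3.14, 0.002, 0.194]
contact_force: [-4.7, -2.5, 2.4]
opening: 0.0005
time: 15.28
tool_pos: [0.4998, -0.115, 0.2047]
tool_rot: [3.14, 0.006, 0.194]
contact_force: [-6.5, -3.4, 4.6]
opening: 0.0005
time: 15.62
tool_pos: [0.5162, -0.1119, 0.2047]
tool_rot: [3.141, 0.012, 0.195]
contact_force: [-6.1, -4.0, 4.5]
opening: 0.0006
```

```bash
python3 -m creep '[[[3,0.6,0,0,-0.2,0],[3,0.6,0,0,-0.2,0],[3,0.6,0,0,-0.2,0],[3,0.6,0,0,-0.2,0]]]'
python3 -m creep '[[[2,0.4,0,0,-0.1,0],[2,0.4,0,0,-0.1,0]]]'
```

```text
time: 15.95
tool_pos: [0.528, -0.1094, 0.2046]
tool_rot: [3.14, 0.005, 0.196]
contact_force: [-7.3, -4.2, 6.3]
opening: 0.0005
time: 16.12
tool_pos: [0.5317, -0.1087, 0.2046]
tool_rot: [3.139, 0.005, 0.196]
contact_force: [-6.5, -4.1, 4.7]
opening: 0.0007
```

```bash
python3 -m creep '[[[1.5,0.3,0,0,0,0],[1.5,0.3,0,0,0,0]]]' | egrep 'pos|force'
python3 -m creep '[[[1.5,0.3,0,0,-0.1,0],[1.5,0.3,0,0,-0.1,0]]]'| egrep 'pos|force'
python3 -m creep '[[[1.5,0.3,0,0,0,0],[1.5,0.3,0,0,0,0]]]'| egrep 'pos|rot|force'
```

```text
tool_pos: [0.5343, -0.1083, 0.2047]
contact_force: [-7.7, -3.7, 5.0]
tool_pos: [0.5368, -0.1078, 0.2047]
contact_force: [-7.8, -3.1, 5.4]
tool_pos: [0.5392, -0.1074, 0.2047]
tool_rot: [3.14, 0.014, 0.197]
contact_force: [-6.8, -4.4, 6.2]
```

```bash
python3 -m creep '[[[1.5,0.3,0,0,-0.2,0],[1.5,0.3,0,0,-0.2,0]]]' | egrep 'pos|force'
python3 -m creep '[[[1.5,0.3,0,0,-0.2,0],[1.5,0.3,0,0,-0.1,0]]]'| egrep 'pos|rot|force'
```

```text
tool_pos: [0.5414, -0.1069, 0.2047]
contact_force: [-7.1, -2.4, 4.9]
tool_pos: [0.5436, -0.1065, 0.2047]
tool_rot: [3.14, 0.011, 0.197]
contact_force: [-7.8, -3.7, 5.9]
```

```bash
python3 -m creep '[[[1.5,0.3,0,0,0,0],[1.5,0.3,0,0,-0.1,0]]]'| egrep 'pos|rot|force'
```

```text
tool_pos: [0.5457, -0.1062, 0.2047]
tool_rot: [3.14, 0.015, 0.198]
contact_force: [-8.3, -3.0, 5.7]
```

```bash
python3 -m creep '[[[1.5,0.3,0,0,-0.2,0],[1.5,0.3,0,0,-0.2,0]]]' | egrep 'pos|force'
```

```text
tool_pos: [0.5478, -0.1057, 0.2047]
contact_force: [-7.3, -3.6, 5.4]
```

```bash
python3 -m creep '[[[1.5,0.3,0,0,-0.2,0],[1.5,0.3,0,0,-0.2,0]]]'| egrep 'pos|rot|force'
```

```text
tool_pos: [0.5499, -0.1053, 0.2047]
tool_rot: [3.14, 0.011, 0.198]
contact_force: [-8.5, -3.8, 6.5]
```

```bash
python3 -m creep '[[[1.5,0.3,0,0,-0.1,0],[1.5,0.3,0,0,-0.1,0]]]'| egrep 'pos|rot|force'
```

```text
tool_pos: [0.552, -0.1049, 0.2047]
tool_rot: [3.14, 0.013, 0.198]
contact_force: [-7.9, -3.6, 5.9]
```

```bash
python3 -m creep '[[[1.5,0.3,0,0,-0.2,0],[1.5,0.3,0,0,-0.2,0]]]' | egrep 'pos|force'
```

```text
tool_pos: [0.554, -0.1045, 0.2047]
contact_force: [-8.2, -2.8, 5.5]
```

```bash
python3 -m creep '[[[1.5,0.3,0,0,-0.2,0],[1.5,0.3,0,0,-0.2,0]]]'| egrep 'pos|rot|force'
```

```text
tool_pos: [0.556, -0.104, 0.2047]
tool_rot: [3.139, 0.01, 0.199]
contact_force: [-8.4, -4.6, 6.6]
```

```bash
python3 -m creep '[[[1.5,0.3,0,0,-0.1,0],[1.5,0.3,0,0,-0.1,0]]]'| egrep 'pos|rot|force'
```

```text
tool_pos: [0.558, -0.1037, 0.2047]
tool_rot: [3.14, 0.012, 0.199]
contact_force: [-8.5, -3.0, 7.0]
```

```bash
python3 -m creep '[[[1.5,0.3,0,0,-0.2,0],[1.5,0.3,0,0,-0.2,0]]]' | egrep 'pos|force'
```

```text
tool_pos: [0.5598, -0.1033, 0.2047]
contact_force: [-11.5, -4.0, 8.3]
```

```bash
python3 -m creep '[[[1.5,0.3,0,0,-0.1,0],[1.5,0.3,0,0,-0.1,0]]]'| egrep 'pos|rot|force'
```

```text
tool_pos: [0.5608, -0.1032, 0.2047]
tool_rot: [3.14, 0.017, 0.199]
contact_force: [-12.4, -5.1, 8.8]
```

```bash
python3 -m creep '[[[1.5,0.3,0,0,-0.1,0],[1.5,0.3,0,0,-0.1,0]]]'| egrep 'pos|rot|force'
```

```text
tool_pos: [0.5617, -0.1032, 0.2048]
tool_rot: [3.141, 0.023, 0.2]
contact_force: [-11.2, -4.4, 8.8]
```

```bash
python3 -m creep '[[[1.5,0.3,0,0,-0.3,0],[1.5,0.3,0,0,-0.3,0]]]'| egrep 'pos|rot|force'
```

```text
tool_pos: [0.5621, -0.1031, 0.2047]
tool_rot: [3.141, 0.024, 0.2]
contact_force: [-12.9, -5.2, 10.7]
```

```bash
python3 -m creep '[[[2,0.4,0,0,-0.4,0]]]'| egrep 'pos|rot|force'
```

```text
tool_pos: [0.5625, -0.1031, 0.2047]
tool_rot: [3.141, 0.024, 0.2]
contact_force: [-16.1, -5.4, 11.4]
```

About 17 N along the push axis: we're in the buffer and past the catch depth. Backing off gently.

```bash
python3 -m creep '[[[-2,-0.4,0,0,0,0],[-2,-0.4,0,0,-0.2,0]]]'| egrep 'pos|rot|force'
python3 -m creep '[[[-3,-0.6,0,0,-0.2,0],[-3,-0.6,0,0,-0.2,0],[-3,-0.6,0,0,-0.2,0]]]'| egrep 'pos|rot|force'
python3 -m creep '[[[-4,-0.8,0,0,-0.2,0],[-6,-1.2,0,0,0,0],[-8,-1.6,0,0,0,0]]]'| egrep 'pos|rot|force'
```

```text
tool_pos: [0.5574, -0.1041, 0.2048]
tool_rot: [3.141, 0.025, 0.2]
contact_force: [-5.6, -2.5, 3.9]
tool_pos: [0.549, -0.1054, 0.2047]
tool_rot: [3.14, 0.013, 0.2]
contact_force: [-0.5, -0.7, -0.2]
tool_pos: [0.5314, -0.1085, 0.2046]
tool_rot: [3.138, 0.006, 0.201]
contact_force: [0.4, -0.4, 0.1]
```

The force dropped to zero as I retreated, so the tray seems to have stayed in. I'll retreat further, rise and look.

```bash
python3 -m creep '[[[-15,-3,0,0,0,0],[-20,-4,0,0,0,0],[-20,-4,10,0,0,0],[-10,-2,25,0,0,0],[0,0,30,0,0,0]]]'
python3 -m creep '[[[0,0,30,0,0,0],[0,0,20,0,0,0],[0,0,0,0,0,0],[0,0,0,0,0,0]]]'
python3 - <<'E'
from h import *
st=robot.observe(); print(st['tool_pos'],np.degrees(st['tool_rot']),st['time'])
im=viewer.read_camera("wrist"); s=viewer.read_camera("scene"); cv2.imwrite("pics/s6.png",s); cv2.imwrite("pics/w6f.png",im)
a=cv2.resize(im[0:250,140:500],(720,500))[:, :]; b=cv2.resize(s[60:340,160:440],(500,500))
cv2.imwrite("pics/v6.png",np.hstack([cv2.resize(a,(400,278)),cv2.resize(b,(278,278))]) if 0 else np.hstack([cv2.resize(im[0:250,190:490],(400,333)),cv2.resize(s[60:340,160:440],(400,400))[:333]]))
E
```

```text
time: 19.95
tool_pos: [0.4585, -0.1208, 0.2655]
tool_rot: [-3.137, 0.016, 0.202]
contact_force: [0.3, 0.3, 0.3]
opening: 0.0003
time: 20.28
tool_pos: [0.4559, -0.1212, 0.3225]
tool_rot: [-3.142, 0.01, 0.2]
contact_force: [-0.2, -0.0, 0.4]
opening: 0.0003
[ 0.4559 -0.1212  0.3225] [-179.9982    0.5461   11.4495] 20.2833
```

View pics/v6.png

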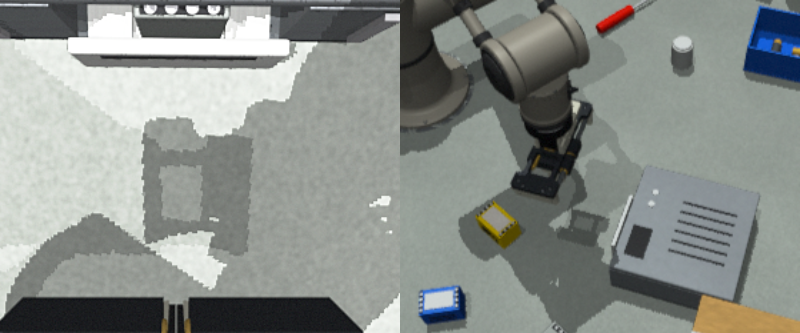

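The tray stands just in front of the case with the module behind the panel, and the yellow and blue modules and the capacitor are unmoved. Next I'll move clear, wait, and check the tray depth and the bystanders numerically.

```bash
python3 -m creep '[[[-4,4,8,0,0,0],[0,0,0,0,0,0],[0,0,0,0,0,0],[0,0,0,0,0,0],[0,0,0,0,0,0]]]' >/dev/null
python3 -m creep '[[[0,0,0,0,0,0],[0,0,0,0,0,0],[0,0,0,0,0,0],[0,0,0,0,0,0],[0,0,0,0,0,0]]]'
python3 - <<'E'
from h import *
s=viewer.read_camera("scene"); a=cv2.imread("pics/scene0.png"); b=cv2.imread("pics/s6.png")
f=lambda i,r:i[r[0]:r[1],r[2]:r[3]].astype(int)
for n,r in(("block",(285,330,245,300)),("cap",(80,112,345,370)),("tray",(160,250,300,335))):
    print(n,"vs start",np.abs(f(s,r)-f(a,r)).mean(),"vs 1 s ago",np.abs(f(s,r)-f(b,r)).mean())
cap=lambda i:[ (v.mean().round(1)) for v in np.nonzero(cv2.Canny(i[78:114,342:372],80,160))]
print("cap edge centroid",cap(a),cap(s))
# panel outer top edge (z=.052) in wrist view w6f, taken at this known pose
m=dict(viewer.camera_model("wrist")); T=np.eye(4); T[:3,:3]=R.from_euler('xyz',np.radians([-179.9982,.5461,11.4495])).as_matrix(); T[:3,3]=[.4559,-.1212,.3225]; m['pose']=T@m['mount']
c,q=np.cos(np.radians(11.09)),np.sin(np.radians(11.09))
for u,v in((69,54),(290,56),(69,40),(290,42)):
    P=px2w(m,u*.75+190,v*.75,.052)[:2]-[.5111,-.1117]; print("tester-axes from pocket0 mm",1000*np.array([c*P[0]+q*P[1],-q*P[0]+c*P[1]]))
st=robot.observe(); print(st['time'],st['tool_pos'])
E
```

```text
time: 21.22
tool_pos: [0.4508, -0.1162, 0.3249]
tool_rot: [-3.134, 0.02, 0.201]
contact_force: [-0.1, -0.3, 0.1]
opening: 0.0004
block vs start 3.091043771043771 vs 1 s ago 1.7024915824915825
cap vs start 1.2191666666666667 vs 1 s ago 1.14125
tray vs start 33.725820105820105 vs 1 s ago 2.9492063492063494
cap edge centroid [np.float64(22.0), np.float64(14.2)] [np.float64(21.0), np.float64(15.1)]
tester-axes from pocket0 mm [51.3883 55.2194]
tester-axes from pocket0 mm [ 51.1771 -55.8156]
tester-axes from pocket0 mm [57.8454 54.8812]
tester-axes from pocket0 mm [ 57.6391 -55.3624]
21.2667 [ 0.4508 -0.1162  0.3249]
```

Tray depth is about 98 mm, with the panel about 17 mm in front of the case. It hasn't moved over the last second, so I'm handing in.

```bash
python3 -c "
from cell import robot; print(robot.hand_in())"
```

```text
the job is handed in; nothing more can be done
None
```

The module is in the tray pocket, the tray is latched in, and I handed the job in at about 21 s of the 61 s allowed. The hand-in gives no verdict.

- **Placing:** I set the grey module down until the arm stalled at z = 0.209 m, which puts its underside 12.1 mm up, at the pocket floor. The wrist view after release showed it inside the rims, from −31.5 to 37 mm along the pocket and −24 to 22 mm across.
- **Pushing:** I pushed the tray slowly with the jaws closed. The force along the push rose from 7–9 N to about 17 N in the buffer, then I backed off. The total force on the tool, including sideways and upward parts, peaked near 20 N in the end-of-call readings, under the 25 N limit. I have no readings from between those points.
- **Sideways and upward force:** These parts reached about 5 N and 11 N, more than a straight push should give. I think this was the finger tilting slightly (up to 1.4°) against the panel.
- **Latch:** The contact force fell to zero as I withdrew. The panel measured about 98 mm in, some 17 mm in front of the case, and the scene camera showed no movement about a second later.
- **Bystanders:** The terminal block and capacitor image areas differed only slightly from the start. A rough edge check on the capacitor shifted by 1 pixel, which I put down to changed shadows since the arm never went near it.

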